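Select the green test load and start the test

ROBOT

A 6-joint arm with a two-finger parallel gripper is mounted at the origin on the work surface. World frame = base frame: x ahead of the robot, y to its left, z up, the work surface at z = 0. Lengths are in m, angles in rad, forces in N, time in s.
With the tool pointing down it reaches from about 0.275 to 0.825 m from the base axis. Payload 4.9 kg.
Tool frame: the origin (TCP) lies midway between the tips of the shut fingers; the grasp point (between the pads) lies 19 mm behind it; z points along the fingers, y is the line along which they close (so a half turn about z gives the same grasp; the last joint's range is limited). The gripper opens to 85 mm and grips with 20 to 120 N. Pads are 22 mm wide; open, the fingers measure 114 mm over their backs; the gripper's body (76 mm by 85 mm) begins 54 mm behind the grasp point. The pads swing forward as they close: fully open they stand 13 mm farther back than shut.
Start: joints at [-1.36, 0.326, -0.193, 1.052, 0, 1.437], TCP at [0.186, -0.518, 0.231] pointing down, gripper open.
Joint ranges: [-2.65, 2.65], [-0.97, 1.79], [-1.3, 1.35], [-1.93, 2.1], [-1.47, 1.37], [-3.14, 3.14]. Speed limits (rad/s): [2.57, 2.57, 3.14, 3.14, 3.14, 3.14].

INTERFACE

Orientations are given as [roll, pitch, yaw] about the fixed x, y, z axes, in that order (R = Rz(yaw) Ry(pitch) Rx(roll)).
In Python, from workcell import * gives the robot as it stands.
- The arm moves only by the tool carry_out, never from a script. Its argument "series" is a list of rows, each a list of 2 entries, a list of its own where there are three numbers: the shift along the tool's x, y, z in units of 0.02 m (1.0 is 0.02 m), then the turn, a rotation vector about the tool's x, y, z in units of 90 degrees (1.0 is 90 degrees). A call has 1 to 20 rows; each row shifts and turns the commanded pose from where the row before left it, along the tool's axes as they then stand; what a row does not reach is not made up. A row lasts 1/10 s, in which the tool goes at most 50 mm and 8.59 degrees, less where a joint would pass 70% of its speed; a pose out of reach is approached as far as the arm can. A call with a number of a shift or a turn outside -1 to 1 is refused whole. A call with a gripper value outside its range is refused whole. "grip" is the opening, from -1 (shut) to 1 (fully open), set as the call begins (left out, the last holds). The fingers move at their own pace and stop on an object; the grip force is fixed at half the most. Time passes only in rows, so rows that do not move let the fingers close. It gives the time, the measured TCP pose, the force, the opening and the grip force at its end, in the units of the state.
- get_state(): the state, without advancing time (a new reading comes with each control period).
- read_camera(name): name is "scene" or "top" or "wrist"; returns a dict with "pixels" (400x640x3 uint8, red, green, blue), "range_z" (400x640 float32, m along the optical axis (not along the pixel's ray), 0 where there is no reading), "K" (3x3 intrinsics, pixels), "rvec" (rotation vector, rad) and "tvec" (3), from world to camera coordinates, as OpenCV has them. Camera axes: x right, y down, z forward; pixel columns grow to the right and rows downward; lengths in m; the calibration is good to about 2 mm. A picture is of the moment at which its call begins.
- close_job(): hands the job in; it is judged then, once.
The state is a dict: "clock": time; "joint_positions": joint angles; "joint_velocities": joint speeds; "effort": joint torques, N m; "tool_pos": TCP position; "ee_rot": TCP orientation; "ft_force": force on the tool from outside, world axes, zero at the start; "torque": the same for the moment, N m; "width": finger opening in m; "gripper_force": force on a finger pad.
Only numpy, scipy, OpenCV 4.12 (cv2) and the standard library are available. Lean on these libraries where they do the work, as an engineer would, in place of code of your own. Each camera call takes 0.05 s, during which the arm holds its last target. There are 200 camera calls.

TASK

On the load selector box, push the pointer round with one finger against the side of its arm, gently and without taking it between the fingers, until it points straight at the green post. Then press the white start button fully down and let it come up again. Press the button only once the pointer is on green, and leave the loose things on the box and bench alone.

Things in the scene. Friction and masses are not known exactly. Their poses are not given: they have to be found in the camera images.
- loadbox: the load selector box, fixed to the bench: grey, 270 x 270 mm, 40 mm high with an aluminium lid; origin at the centre of its underside; its x axis points away from the robot at yaw 0 (its yaw varies by up to 0.3 rad)
- selector (a joint): angle (rad) of the pointer about a vertical axis at the lid's centre, positive anticlockwise from above; 0 = along the box's -x, towards the robot; stops at -2.6 and 2.6, so it reaches the posts by turning through the robot's side, never through the box's +x side. Friction of 0.12 N m (2 N at 70 mm) holds it where it is left; no spring, no clicks. Starts within 0.9 of 0
- selector_pivot (a point): point on the pointer's turning axis, 20 mm above the lid (60 mm above the bench), mid height of the pointer arm; its x axis points along the arm to the tip, z up. The hub is a black cylinder 36 mm across reaching 31 mm above the lid
- selector_tip (a point): the pointer's white tip, 99 mm out from the pivot along the arm. The arm is a straight black bar with a white line on top, 14 mm wide and 14 mm tall, its underside 13 mm and its top 27 mm above the lid; free sides from 18 to 99 mm from the pivot; a fingertip may be put down beside it
- post_red: the red terminal post, fixed on the lid: a red cap 18 mm across (foot 20 mm), 32 mm tall; origin at the centre of its foot on the lid. The four posts stand 118 mm from the pivot at pointer angles 1.35, 2.15, -1.35 and -2.15 rad; which colour stands where varies
- post_yellow: the yellow terminal post, fixed on the lid: a yellow cap 18 mm across (foot 20 mm), 32 mm tall; origin at the centre of its foot on the lid. The four posts stand 118 mm from the pivot at pointer angles 1.35, 2.15, -1.35 and -2.15 rad; which colour stands where varies
- post_green: the green terminal post, fixed on the lid: a green cap 18 mm across (foot 20 mm), 32 mm tall; origin at the centre of its foot on the lid. The four posts stand 118 mm from the pivot at pointer angles 1.35, 2.15, -1.35 and -2.15 rad; which colour stands where varies
- post_blue: the blue terminal post, fixed on the lid: a blue cap 18 mm across (foot 20 mm), 32 mm tall; origin at the centre of its foot on the lid. The four posts stand 118 mm from the pivot at pointer angles 1.35, 2.15, -1.35 and -2.15 rad; which colour stands where varies
- start (a joint): travel in m of the start button: 0 up, 0.006 fully down; a spring lifts it again; fully down takes about 4 N
- start_top (a point): centre of the top face of the start button: a white round button 32 mm across that is pressed straight down, 62 mm above the bench, in a black ring 48 mm across on a grey box (90 x 75 mm, 40 mm high) fixed to the bench left or right of the load box
- meter: a yellow multimeter lying flat, 150 x 78 x 44 mm high; it lies on the other side of the load box from the start button; loose, to be left alone
- capacitor: a black can capacitor, 22 mm across, 32 mm tall, standing loose on a far corner of the load box lid; loose, to be left alone
- brass_nut: a brass terminal nut, 24 mm across, 22 mm tall, standing loose on the other far corner of the load box lid; loose, to be left alone
- mug: a white mug, 80 mm across, 95 mm tall, beyond the load box to the left; loose, to be left alone
- flux_jar: an amber jar, 60 mm across, 50 mm tall, beyond the load box to the right; loose, to be left alone
- spool: a red wire spool with black flanges, 68 mm across, 58 mm tall, beyond the load box; loose, to be left alone
- screwdriver: a screwdriver lying on the bench near the robot, left; loose, to be left alone
- remote: a black remote control lying flat, 130 x 45 x 18 mm, near the robot, right; loose, to be left alone

How it is judged:
On the way, in this order (a step that is already met when the one before it is completed fails the run):
1. the pointer stands still, pointing at the green post (y of post_green in the frame of selector_pivot between -0.011 and 0.011 m and x of post_green in the frame of selector_pivot above 0 m and velocity of joint selector between -0.05 and 0.05 rad/s), for 0.2 s.
2. the start button is pressed fully down, pointer on green (value of joint start above 0.0045 m and y of post_green in the frame of selector_pivot between -0.011 and 0.011 m and x of post_green in the frame of selector_pivot above 0 m), for 0.05 s.
At the end, for the whole second after the job is handed in: the line of the pointer arm passes within 11 mm of the green post's centre on the tip's side, the pointer at rest; the start button has been pressed (over 4.5 mm) after that and is up again (under 2 mm); every loose thing within 15 mm of where it started and at rest (all of step 1 and value of joint start below 0.002 m and distance of each of meter, capacitor, brass_nut, mug, flux_jar, spool, screwdriver, remote from where it was at the start of the episode below 0.015 m and linear speed of each of meter, capacitor, brass_nut, mug, flux_jar, spool, screwdriver, remote below 0.02 m/s); the robot touches nothing.
It fails at once if the start button was pressed while the pointer was not on the green post (value of joint start above 0.003 m and not (y of post_green in the frame of selector_pivot between -0.011 and 0.011 m and x of post_green in the frame of selector_pivot above 0 m)).
It fails at once if the pointer arm was taken between the fingers (y of the grasp point in the frame of selector_pivot between -0.006 and 0.006 m and x of the grasp point in the frame of selector_pivot between 0.02 and 0.1 m and z of the grasp point in the frame of selector_pivot below 0.015 m).
It fails at once if the pointer was shoved hard (over 20 N) (contact force between the fingers and selector above 20 N).
It fails at once if a loose thing was moved by more than 15 mm or lifted (distance of any of meter, capacitor, brass_nut, mug, flux_jar, spool, screwdriver, remote from where it was at the start of the episode above 0.015 m).
It also fails if it takes over 54 s, if anything falls off the work surface, if the arm or the gripper's body presses on something with over 40 N, if the wrist force passes 120 N, or if a joint passes its speed limit or range.

## Working session

There is one attempt and no reset: what is moved stays moved. The work goes in short steps, Python scripts to look and compute and a tool call to move; the robot and the scene stay as the last step left them, time stands still between calls to the robot, and variables do not carry over. Pictures are saved under pics/ and viewed, at most 10 in all, crops included, and the job is handed in when it is done.

Besides the shell and the picture viewer there is one more tool, called after "Request:" as name(argument=value, ...), one argument or row to a line, values as JSON. carry_out: Moves the arm, as the interface text tells. Its arguments: {"type":"object","properties":{"series":{"type":"array","items":{"type":"array"}},"grip":{"type":"number"}},"required":["series"]}

```bash
mkdir -p pics; cat > h.py <<'E'
from workcell import *
import numpy as np, cv2
def snap(n,f):
    c=read_camera(n); cv2.imwrite('pics/'+f,c['pixels'][:,:,::-1]); np.savez('pics/'+f[:-4],**c); return c
def load(f): return dict(np.load('pics/'+f+'.npz'))
def ray(c,u,v):
    R=cv2.Rodrigues(c['rvec'])[0]; o=-R.T@c['tvec'].ravel()
    d=R.T@np.linalg.inv(c['K'])@np.array([u,v,1.]); return o,d
def atz(c,u,v,z):
    o,d=ray(c,u,v); return o+d*(z-o[2])/d[2]
def dep(c,u,v):
    o,d=ray(c,u,v); return o+d*c['range_z'][int(v),int(u)]
def tri(a,b):
    (o1,d1),(o2,d2)=a,b
    s=np.linalg.lstsq(np.c_[d1,-d2],o2-o1,rcond=None)[0]; p,q=o1+s[0]*d1,o2+s[1]*d2
    return (p+q)/2,np.linalg.norm(p-q)
E
python3 - <<'E'
from h import *
snap('top','top1.png');snap('scene','scene1.png');s=get_state();print(s['tool_pos'],s['ee_rot'],s['clock'],s['width'])
E
```

```text
[ 0.18579035 -0.51711747  0.23059039] [-3.14005067e+00 -2.15959431e-04  3.44764962e-01] 0.1 0.08540431297407879
```

View pics/top1.png

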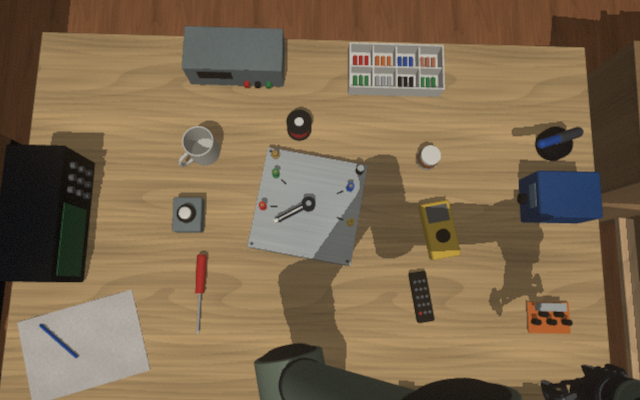

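View pics/scene1.png

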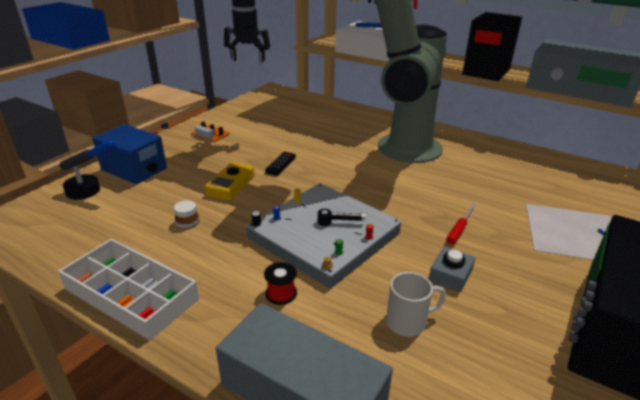

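The top view shows the hub at about (308,203) and the pointer tip at (277,219), down and to the left. Red is at (263,206), green at (276,173), and the start button at (185,213) on the left. I'll enlarge both views.

```bash
python3 - <<'E'
from h import *
a=cv2.imread('pics/top1.png')[135:275,165:375]; cv2.imwrite('pics/topc.png',cv2.resize(a,(798,532),interpolation=cv2.INTER_CUBIC))
a=cv2.imread('pics/scene1.png')[175:300,240:490]; cv2.imwrite('pics/scenec.png',cv2.resize(a,(800,400),interpolation=cv2.INTER_CUBIC))
E
```

```text
(no output)
```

View pics/topc.png

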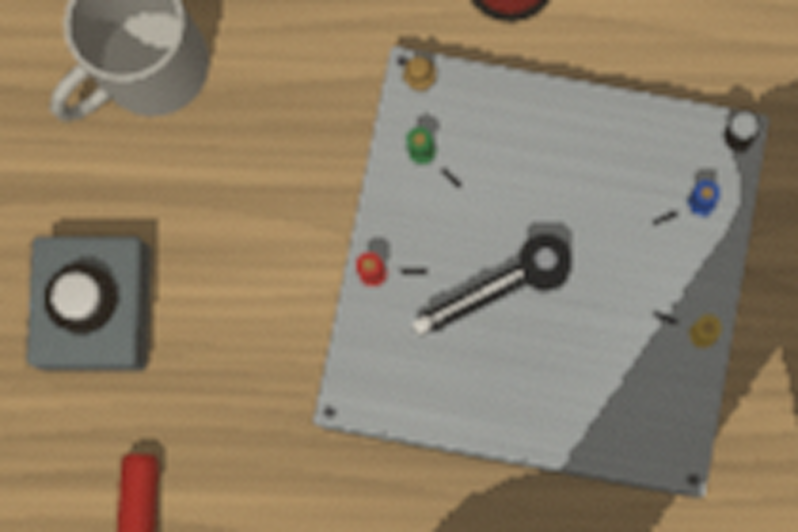

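View pics/scenec.png

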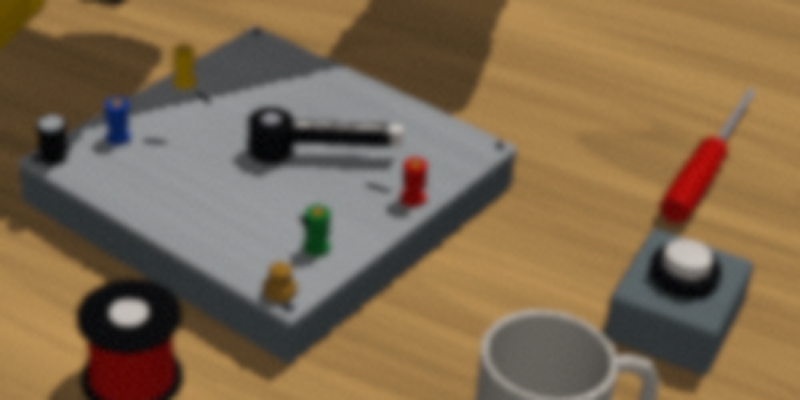

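Top crop: hub top (546,260), tip (421,324), green cap (424,138), red (371,262), blue (706,192), yellow (707,325), button (75,295). Scene crop: hub top (270,117), tip (396,130), green (317,211), red (415,163), button (688,255).

```bash
python3 - <<'E'
from h import *
t,s=load('top1'),load('scene1')
T=dict(hub=(546,260,.071),tip=(421,324,.067),green=(424,138,.072),red=(371,262,.072),blue=(706,192,.072),yellow=(707,325,.072),btn=(75,295,.062))
S=dict(hub=(270,117),tip=(396,130),green=(317,211),red=(415,163),btn=(688,255))
P={}
for k,(x,y,z) in T.items():
    u,v=(x+.5)/3.8+164.5,(y+.5)/3.8+134.5
    P[k]=atz(t,u,v,z); print(k,P[k].round(4),'dep',dep(t,round(u),round(v)).round(4),end=' ')
    if k in S:
        a,b=S[k]; a,b=(a+.5)/3.2+239.5,(b+.5)/3.2+174.5
        p,g=tri(ray(t,u,v),ray(s,a,b)); print('tri',p.round(4),round(g,4),end='')
    print()
h=P['hub']
for k in P:
    d=(P[k]-h)[:2]; print(k,np.hypot(*d).round(4),np.arctan2(d[1],d[0]).round(3))
E
```

```text
hub [0.5679 0.0122 0.071 ] dep [0.5677 0.013  0.0726] tri [0.5674 0.0131 0.071 ] 0.002
tip [0.5235 0.0946 0.067 ] dep [0.5234 0.0958 0.0653] tri [0.5231 0.0962 0.0648] 0.0032
green [0.6495 0.0962 0.072 ] dep [0.6488 0.0965 0.0745] tri [0.6484 0.0988 0.0712] 0.0058
red [0.5638 0.1289 0.072 ] dep [0.5625 0.1293 0.0736] tri [0.5628 0.131  0.0723] 0.0048
blue [ 0.6165 -0.0948  0.072 ] dep [ 0.6175 -0.0939  0.0695] 
yellow [ 0.526  -0.0959  0.072 ] dep [ 0.5257 -0.0961  0.077 ] 
btn [0.539  0.3262 0.062 ] dep [0.5398 0.3275 0.0609] tri [0.539  0.3287 0.0586] 0.0032
hub 0.0 0.0
tip 0.0936 2.065
green 0.1171 0.799
red 0.1167 1.605
blue 0.1175 -1.144
yellow 0.1159 -1.94
btn 0.3153 1.663
```

Request:
carry_out(
  grip=-1,
  series=[
    [[0.99, -0.86, 0], [0, 0, 0]],
    [[0.99, -0.86, 0], [0, 0, 0]],
    [[0.99, -0.86, 0], [0, 0, 0]],
    [[0.99, -0.86, 0], [0, 0, 0]],
    [[0.99, -0.86, 0], [0, 0, 0]],
    [[0.99, -0.86, 0], [0, 0, 0]],
    [[0.99, -0.86, 0], [0, 0, 0]],
    [[0.99, -0.86, 0], [0, 0, 0]],
    [[0.99, -0.86, 0], [0, 0, 0]],
    [[0.99, -0.86, 0], [0, 0, 0]],
    [[0.99, -0.86, 0], [0, 0, 0]],
    [[0.99, -0.86, 0], [0, 0, 0]],
    [[0.99, -0.86, 0], [0, 0, 0]],
    [[0.99, -0.86, 0], [0, 0, 0]],
    [[0.99, -0.86, 0], [0, 0, 0]],
    [[0.99, -0.86, 0], [0, 0, 0]],
    [[0.99, -0.86, 0], [0, 0, 0]],
    [[0.99, -0.86, 0], [0, 0, 0]],
    [[0.99, -0.86, 0], [0, 0, 0]],
    [[0.99, -0.86, 0], [0, 0, 0]],
  ],
)

```text
clock: 2.1
tool_pos: [0.4425, -0.0589, 0.231]
ee_rot: [-3.141, 0.0, 0.345]
ft_force: [0.2, -0.6, 1.3]
width: -0.0001
gripper_force: 0.0
```

Request:
carry_out(
  series=[
    [[0.99, -0.86, 0], [0, 0, 0]],
    [[0.99, -0.86, 0], [0, 0, 0]],
    [[0.99, -0.86, 0], [0, 0, 0]],
    [[0.99, -0.86, 0], [0, 0, 0]],
    [[0.99, -0.86, 0], [0, 0, 0]],
    [[0, 0, 0], [0, 0, -0.091]],
    [[0, 0, 0], [0, 0, -0.091]],
    [[0, 0, 0], [0, 0, -0.091]],
    [[0, 0, 0], [0, 0, -0.091]],
    [[0, 0, 0], [0, 0, -0.091]],
    [[0, 0, 0], [0, 0, -0.091]],
    [[0, 0, 0], [0, 0, -0.091]],
    [[0, 0, 0], [0, 0, -0.091]],
    [[0, 0, 0], [0, 0, -0.091]],
    [[0, 0, 0], [0, 0, -0.091]],
    [[0, 0, 0], [0, 0, -0.091]],
    [[0, 0, 0], [0, 0, -0.091]],
    [[0, 0, 0], [0, 0, 0]],
  ],
)

```text
clock: 3.9
tool_pos: [0.5061, 0.0544, 0.2309]
ee_rot: [-3.141, -0.0, 2.06]
ft_force: [0.1, 0.6, -0.1]
width: 0.0002
gripper_force: 0.0
```

```bash
python3 - <<'E'
from h import *
snap('wrist','w1.png');s=get_state();print(s['tool_pos'],s['ee_rot'],s['clock'],s['width'],s['ft_force'])
E
```

```text
[0.50614683 0.05437058 0.23095819] [-3.14091669e+00 -3.60572058e-04  2.05730609e+00] 3.95 0.00014604467179739946 [-0.10265681  0.27490614  0.29530776]
```

View pics/w1.png

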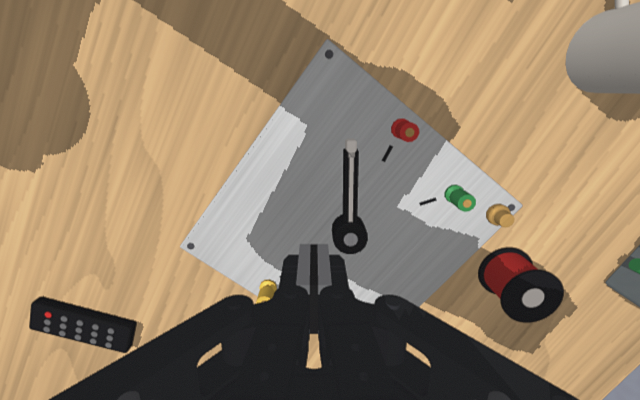

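The wrist view shows hub top (350,240), tip (351,147), green cap top (467,203) and red (410,132). The shut fingertips are at about (314,247), left of the arm, which is the correct side for the push.

```bash
python3 - <<'E'
from h import *
c=load('w1')
h=atz(c,350,240,.071)
for n,u,v,z in [('tip',351,147,.067),('green',467,203,.072),('red',410,132,.072)]:
    p=atz(c,u,v,z);d=(p-h)[:2];print(n,p.round(4),dep(c,u,v).round(4),np.hypot(*d).round(4),np.arctan2(d[1],d[0]).round(3))
print(h,dep(c,350,240))
E
```

```text
tip [0.5247 0.0949 0.067 ] [0.5245 0.095  0.0684] 0.0939 2.08
green [0.6508 0.1011 0.072 ] [0.6495 0.1012 0.0741] 0.1192 0.833
red [0.5642 0.1324 0.072 ] [0.5639 0.1324 0.073 ] 0.1196 1.624
[0.57054485 0.01291033 0.071     ] [0.56962296 0.01392726 0.0737492 ]
```

Request:
carry_out(
  series=[
    [[0, 0, 0.99], [0, 0, 0]],
    [[0, 0, 0.99], [0, 0, 0]],
    [[0, 0, 0.99], [0, 0, 0]],
    [[0, 0, 0.99], [0, 0, 0]],
    [[0, 0, 0.99], [0, 0, 0]],
    [[0, 0, 0.99], [0, 0, 0]],
    [[0, 0, 0.99], [0, 0, 0]],
    [[0, 0, 0.99], [0, 0, 0]],
    [[0, 0, 0.99], [0, 0, 0]],
    [[0, 0.1, 0], [0, 0, 0]],
    [[0, 0.1, 0], [0, 0, 0]],
    [[0, 0.1, 0], [0, 0, 0]],
    [[0, 0.1, 0], [0, 0, 0]],
    [[0, 0.1, 0], [0, 0, 0]],
  ],
)

```text
clock: 5.35
tool_pos: [0.5162, 0.0592, 0.054]
ee_rot: [3.14, 0.001, 2.06]
ft_force: [0.7, 0.5, 0.1]
width: -0.0002
gripper_force: 0.0
```

Request:
carry_out(
  series=[
    [[0.054, 0.158, 0], [0, 0, 0.03]],
    [[0.054, 0.158, 0], [0, 0, 0.03]],
    [[0.054, 0.158, 0], [0, 0, 0.03]],
    [[0.054, 0.158, 0], [0, 0, 0.03]],
    [[0.054, 0.158, 0], [0, 0, 0.03]],
    [[0.054, 0.158, 0], [0, 0, 0.03]],
    [[0.054, 0.158, 0], [0, 0, 0.03]],
    [[0.054, 0.158, 0], [0, 0, 0.03]],
  ],
)

```text
clock: 6.15
tool_pos: [0.5358, 0.0754, 0.0534]
ee_rot: [-3.141, -0.0, 1.681]
ft_force: [-1.9, 0.5, 1.5]
width: -0.0001
gripper_force: 1.0
```

```bash
python3 - <<'E'
from h import *
c=snap('wrist','w2.png');snap('top','top2.png');s=get_state();p=s['tool_pos'];print(p,s['ee_rot'],s['clock'],s['ft_force'])
d=p[:2]-np.array([.569,.013]);print(np.hypot(*d),np.arctan2(d[1],d[0]))
a=cv2.imread('pics/top2.png')[145:265,235:375];a=cv2.resize(a,(466,400),interpolation=3)
b=cv2.imread('pics/w2.png')[50:350,100:580];b=cv2.resize(b,(480*4//4,300));o=np.zeros((720,480,3),np.uint8);o[:300]=b;o[310:710,:466]=a
cv2.imwrite('pics/v2.png',cv2.resize(o,(400,600)))
E
```

```text
[0.53641964 0.07551846 0.05337862] [-3.14158400e+00 -2.37070124e-04  1.68342445e+00] 6.25 [-0.13769891 -0.55837838  0.55702716]
0.07049848949510813 2.051206097326877
```

View pics/v2.png

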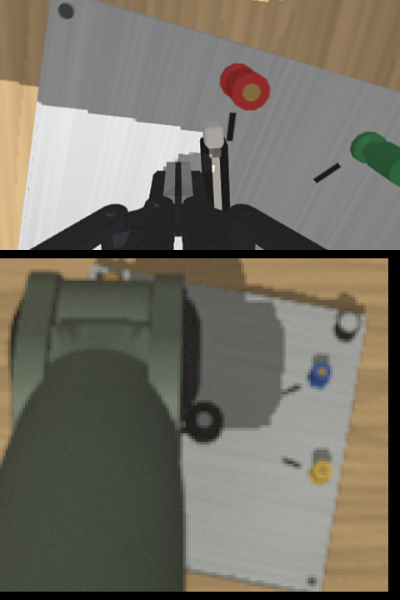

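The finger is beside the arm on its left. The tip is at crop (213,130), which is about (356,206) in the wrist image, and the pointer has turned to near red. The top view of the arm is blocked.

```bash
python3 - <<'E'
from h import *
c=load('w2');p=atz(c,356,206,.067);d=p[:2]-[.569,.013];print(p,np.hypot(*d),np.arctan2(d[1],d[0]))
for u,v in[(393,160)]:
  p=atz(c,u,v,.072);print(p)
E
```

```text
[0.5503354  0.11017423 0.067     ] 0.09895047929778787 1.7605588413138535
[0.56073464 0.13203652 0.072     ]
```

Request:
carry_out(
  series=[
    [[0.052, 0.158, 0], [0, 0, 0.03]],
    [[0.052, 0.158, 0], [0, 0, 0.03]],
    [[0.052, 0.158, 0], [0, 0, 0.03]],
    [[0.052, 0.158, 0], [0, 0, 0.03]],
    [[0.052, 0.158, 0], [0, 0, 0.03]],
    [[0.052, 0.158, 0], [0, 0, 0.03]],
    [[0.052, 0.158, 0], [0, 0, 0.03]],
    [[0.052, 0.158, 0], [0, 0, 0.03]],
    [[0.052, 0.158, 0], [0, 0, 0.03]],
    [[0.052, 0.158, 0], [0, 0, 0.03]],
    [[0.052, 0.158, 0], [0, 0, 0.03]],
    [[0.052, 0.158, 0], [0, 0, 0.03]],
    [[0.052, 0.158, 0], [0, 0, 0.03]],
    [[0.052, 0.158, 0], [0, 0, 0.03]],
    [[0.052, 0.158, 0], [0, 0, 0.03]],
    [[0.052, 0.158, 0], [0, 0, 0.03]],
    [[0.026, 0.079, 0], [0, 0, 0.015]],
    [[0, 0, 0], [0, 0, 0]],
  ],
)

```text
clock: 8.05
tool_pos: [0.5899, 0.0789, 0.0532]
ee_rot: [-3.141, -0.001, 0.906]
ft_force: [-1.0, 1.9, 0.0]
width: 0.0001
gripper_force: 0.6
```

```bash
python3 - <<'E'
from h import *
c=snap('wrist','w3.png');s=get_state();p=s['tool_pos'];print(p,s['ee_rot'],s['clock'],s['ft_force'])
d=p[:2]-np.array([.569,.013]);print(np.hypot(*d),np.arctan2(d[1],d[0]))
E
```

```text
[0.58979637 0.07876877 0.05317653] [ 3.14152342e+00 -1.98655682e-04  9.06671083e-01] 8.1 [-0.24890754  1.46780033  0.52482614]
0.06897840562797627 1.2645403473940808
```

View pics/w3.png

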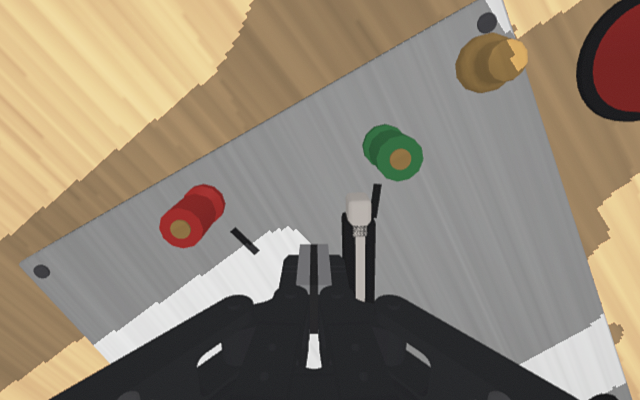

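Tip top is at (359,207), the white line lower down at (361,297), and the green cap top at (400,159). The arm still needs some clockwise turn.

```bash
python3 - <<'E'
from h import *
c=load('w3');a=atz(c,359,207,.067)[:2];b=atz(c,361,297,.067)[:2];g=atz(c,400,159,.072)[:2];r=atz(c,180,229,.072)[:2]
print(a,b,g,r)
P=np.array([.569,.013])
for n,o in(('pivot',P),('line',b)):
    u=(a-o)/np.linalg.norm(a-o);w=g-P;print(n,np.arctan2(u[1],u[0]),'y',u[0]*w[1]-u[1]*w[0],'green',np.arctan2(w[1],w[0]),np.hypot(*w))
E
```

```text
[0.62548496 0.09282662] [0.60061849 0.05649264] [0.64976248 0.10095422] [0.56267185 0.13217177]
pivot 0.9549908558566763 y -0.015123310961890846 green 0.8279985045948849 0.11940905500231906
line 0.9706264915546408 y -0.016973388720953476 green 0.8279985045948849 0.11940905500231906
```

Request:
carry_out(
  series=[
    [[0.025, 0.075, 0], [0, 0, 0.0143]],
    [[0.025, 0.075, 0], [0, 0, 0.0143]],
    [[0.025, 0.075, 0], [0, 0, 0.0143]],
    [[0.025, 0.075, 0], [0, 0, 0.0143]],
    [[0.025, 0.075, 0], [0, 0, 0.0143]],
    [[0.025, 0.075, 0], [0, 0, 0.0143]],
    [[0, 0, 0], [0, 0, 0]],
    [[0, 0, 0], [0, 0, 0]],
  ],
)

```text
clock: 8.9
tool_pos: [0.5987, 0.0746, 0.0531]
ee_rot: [3.141, 0.0, 0.77]
ft_force: [-0.6, 1.1, 0.0]
width: -0.0003
gripper_force: 0.3
```

```bash
python3 - <<'E'
from h import *
c=snap('wrist','w4.png');s=get_state();p=s['tool_pos'];print(p,s['ee_rot'],s['clock'],s['ft_force'])
E
```

```text
[0.59857808 0.07455197 0.0530531 ] [3.14086415e+00 5.43662609e-04 7.70541916e-01] 8.95 [-0.24409186  0.10673107  0.14715637]
```

View pics/w4.png

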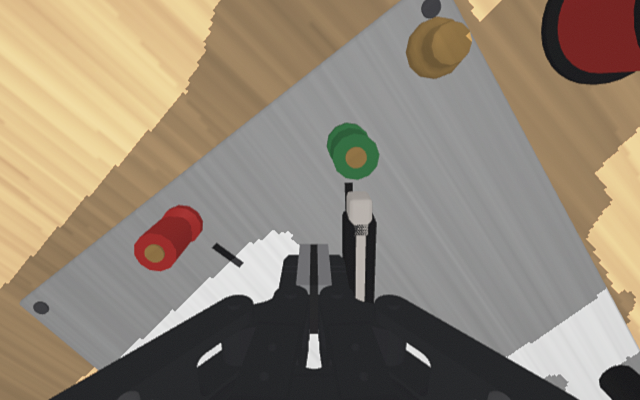

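The arm line now runs from (361,297) to the tip at (360,205), and the green cap top is at (356,157), so it is nearly in line. I'll check the numbers.

```bash
python3 - <<'E'
from h import *
c=load('w4');a=atz(c,360,205,.067)[:2];b=atz(c,361,297,.067)[:2];g=atz(c,356,157,.072)[:2]
P=np.array([.569,.013])
for n,o in(('pivot',P),('line',b)):
    u=(a-o)/np.linalg.norm(a-o);w=g-o;print(n,np.arctan2(u[1],u[0]),'y',u[0]*w[1]-u[1]*w[0],g)
t=load('top1');print(atz(t,(75.5)/3.8+164.5,295.5/3.8+134.5,.062))
E
```

```text
pivot 0.8086207465297881 y 0.00234375190792159 [0.64979878 0.10103572]
line 0.8251136653544091 y 0.0019912841958486527 [0.64979878 0.10103572]
[0.53897849 0.32622798 0.062     ]
```

Request:
carry_out(
  series=[
    [[0, -0.25, 0], [0, 0, 0]],
    [[0, -0.25, 0], [0, 0, 0]],
    [[0, 0, -1], [0, 0, 0]],
    [[0, 0, -1], [0, 0, 0]],
    [[0, 0, -1], [0, 0, 0]],
    [[0, 0, -1], [0, 0, 0]],
    [[0, 0, -1], [0, 0, 0]],
    [[0.602, -0.967, 0], [0, 0, 0]],
    [[0.602, -0.967, 0], [0, 0, 0]],
    [[0.602, -0.967, 0], [0, 0, 0]],
    [[0.602, -0.967, 0], [0, 0, 0]],
    [[0.602, -0.967, 0], [0, 0, 0]],
    [[0.602, -0.967, 0], [0, 0, 0]],
    [[0.602, -0.967, 0], [0, 0, 0]],
    [[0.602, -0.967, 0], [0, 0, 0]],
    [[0.602, -0.967, 0], [0, 0, 0]],
    [[0.602, -0.967, 0], [0, 0, 0]],
    [[0.602, -0.967, 0], [0, 0, 0]],
    [[0, 0, 0], [0, 0, 0]],
  ],
)

```text
clock: 10.85
tool_pos: [0.5371, 0.3295, 0.153]
ee_rot: [-3.141, -0.0, 0.774]
ft_force: [0.0, -0.8, 0.3]
width: -0.0001
gripper_force: 0.0
```

```bash
python3 - <<'E'
from h import *
snap('wrist','w5.png');snap('top','top5.png');s=get_state();print(s['tool_pos'],s['ee_rot'],s['clock'],s['ft_force'])
a=cv2.imread('pics/w5.png');b=cv2.resize(cv2.imread('pics/top5.png')[145:265,235:375],(233,200),interpolation=3)
o=np.zeros((600,640,3),np.uint8);o[:400]=a;o[400:,:233]=b;cv2.imwrite('pics/v5.png',o)
E
```

```text
[0.53778495 0.32719609 0.15292453] [3.14105611e+00 6.60152007e-04 7.71972224e-01] 10.95 [-0.0559861  -0.45010942  0.42704867]
```

View pics/v5.png

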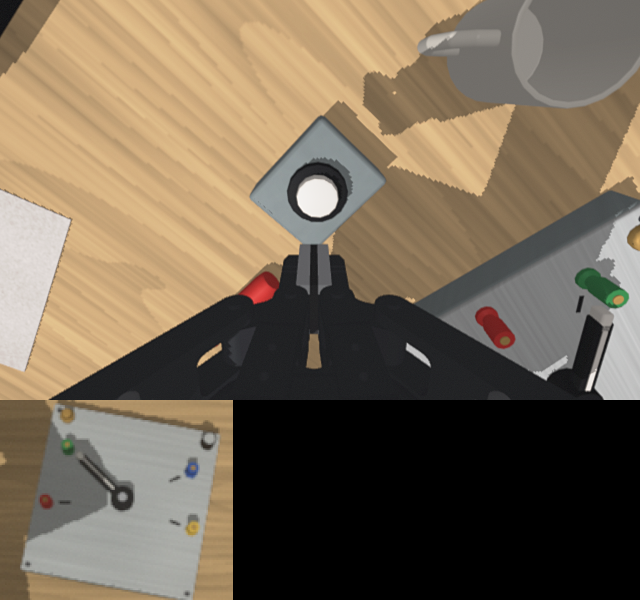

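The pointer stands on green in both views. The button top is at (318,197) in the wrist image.

```bash
python3 - <<'E'
from h import *
c=load('w5');print(atz(c,318,197,.062),dep(c,318,197),'ring',dep(c,296,192));s=get_state();print(s['tool_pos'])
t=load('top5')
q=lambda x,y,z:atz(t,235+x/1.664,145+y/1.667,z)[:2]
a,b,g=q(80,454,.067),q(122,496,.071),q(69,443,.072)
q=None;print(a,b,g)
E
```

```text
[0.5417971  0.32854886 0.062     ] [0.541591   0.32832673 0.06108527] ring [0.53063311 0.34130042 0.05248532]
[0.53778495 0.32719609 0.15292453]
[0.05145028 0.06210936] [-0.00265127  0.00124841] [0.06740616 0.0779576 ]
```

Request:
carry_out(
  series=[
    [[0.14, 0.07, 0], [0, 0, 0]],
    [[0, 0, 1], [0, 0, 0]],
    [[0, 0, 1], [0, 0, 0]],
    [[0, 0, 1], [0, 0, 0]],
    [[0, 0, 1], [0, 0, 0]],
    [[0, 0, 0.45], [0, 0, 0]],
    [[0, 0, 0.1], [0, 0, 0]],
    [[0, 0, 0.1], [0, 0, 0]],
    [[0, 0, 0.1], [0, 0, 0]],
    [[0, 0, 0.05], [0, 0, 0]],
    [[0, 0, 0], [0, 0, 0]],
  ],
)

```text
clock: 12.05
tool_pos: [0.5421, 0.328, 0.0579]
ee_rot: [3.14, -0.001, 0.771]
ft_force: [-0.9, -1.4, 3.6]
width: -0.0002
gripper_force: 1.5
```

Pressing, at 3.6 N so far. I'll go a little further, to the stop.

Request:
carry_out(
  series=[
    [[0, 0, 0.05], [0, 0, 0]],
    [[0, 0, 0.05], [0, 0, 0]],
    [[0, 0, 0.05], [0, 0, 0]],
    [[0, 0, 0], [0, 0, 0]],
    [[0, 0, 0], [0, 0, 0]],
  ],
)

```text
clock: 12.55
tool_pos: [0.5421, 0.328, 0.0559]
ee_rot: [3.14, -0.002, 0.771]
ft_force: [-1.5, -4.1, 12.8]
width: -0.0001
gripper_force: 6.3
```

At 12.8 N the button is on its stop. Lifting off now.

Request:
carry_out(
  series=[
    [[0, 0, -0.4], [0, 0, 0]],
    [[0, 0, -1], [0, 0, 0]],
    [[0, 0, -1], [0, 0, 0]],
    [[0, 0, -1], [0, 0, 0]],
    [[0, 0, -1], [0, 0, 0]],
    [[0, 0, -1], [0, 0, 0]],
    [[0, 0, 0], [0, 0, 0]],
    [[0, 0, 0], [0, 0, 0]],
  ],
)

```text
clock: 13.35
tool_pos: [0.5411, 0.3284, 0.1618]
ee_rot: [-3.141, -0.0, 0.771]
ft_force: [-0.2, -0.2, -0.7]
width: 0.0001
gripper_force: 0.0
```

```bash
python3 - <<'E'
from h import *
c=snap('wrist','w6.png');s=get_state();print(s['tool_pos'],s['ft_force'],dep(c,318,200))
t=snap('top','top6.png');cv2.imwrite('pics/v6.png',cv2.resize(cv2.imread('pics/top6.png')[145:265,235:375],(700,600),interpolation=3))
E
```

```text
[0.54064679 0.32803612 0.1610662 ] [ 0.250851   -0.32228116 -0.23418213] [0.54209195 0.32352577 0.06206431]
```

View pics/v6.png

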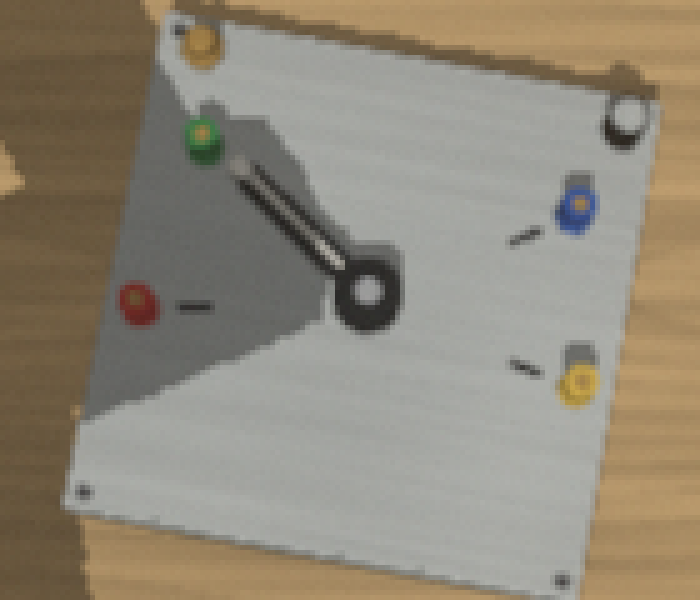

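The pointer runs from the hub (368,290) through the tip (240,165) to the green cap (203,135). The button is up again (62 mm), and the capacitor and nut have not moved.

```bash
python3 -c "
from workcell import *
print(close_job())"
```

```text
the job is handed in; nothing more can be done
None
```

I pushed the pointer round to the green post (about 2 mm off by camera), then pressed the start button to its stop and let it come back up. I saw no loose thing move, and the job is handed in; no verdict came back.

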